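# Zero the toppled coating gauge and measure a lamp housing

### The arm

A 7-joint arm with a two-finger parallel gripper is mounted at the origin on the work surface. World frame = base frame: x ahead of the robot, y to its left, z up, the work surface at z = 0. Lengths are in m, angles in rad, forces in N, time in s.
With the tool pointing down it reaches from about 0.425 to 0.925 m from the base axis. Payload 6.8 kg.
Tool frame: the origin (TCP) lies on the centre line of the jaws, within the pads' length; the fingertips stand 19 mm ahead of it and the grasp point (between the pads) is the TCP; z points along the fingers, y is the line along which they close (so a half turn about z gives the same grasp; the last joint's range is limited). The gripper opens to 85 mm and grips with 20 to 120 N. Pads are 22 mm wide; open, the fingers measure 114 mm over their backs; the gripper's body (76 mm by 85 mm) begins 54 mm behind the grasp point. The pads swing forward as they close: fully open they stand 13 mm farther back than shut.
Start: joints at [1.238, 0.477, 0.022, 1.555, -0.011, 1.109, -0.083], TCP at [0.15, -0.658, 0.25] pointing down, gripper open.
Joint ranges: [-2.96, 2.96], [-0.34, 2.1], [-1.41, 1.46], [0.24, 2.44], [-1.37, 4.51], [0.17, 1.92], [-2.96, 2.96]. Speed limits (rad/s): [2.39, 2.39, 3.14, 3.14, 3.14, 3.14, 3.14].

### API

Orientations are given as a unit quaternion [w, x, y, z].
In Python, from station import ctrl, imaging, order gives the robot as it stands.
- The arm moves only by the shell command python3 -m handwheel 'ROWS'. ROWS is JSON, a list of rows, each an object with "fingers": the closure, from 0 (fully open) to 1 (shut); "dp": the shift along the tool's x, y, z in cm, a list of three; "angular": the turn, a rotation vector about the tool's x, y, z in degrees, a list of three. A call has 1 to 5 rows; each row is the pose to reach, as a shift and turn from the pose commanded when the call began, along the tool's axes at that moment; what a row does not reach only later rows make up. A row lasts 1/8 s, in which the tool goes at most 62.5 mm and 10.7 degrees, less where a joint would pass 70% of its speed; a pose out of reach is approached as far as the arm can. A call with a gripper value outside its range is refused whole. The fingers move at their own pace and stop on an object; the grip force is fixed at half the most. Time passes only in rows, so rows that repeat a pose let the fingers close. It gives the time, the measured TCP pose, the force, the opening and the grip force at its end, in the units of the state.
- ctrl.sense(): the state, without advancing time (a new reading comes with each control period).
- imaging.get_image(name): name is "side" or "top" or "wrist"; returns (picture, depth): 384x512x3 uint8, red, green, blue; 384x512 float32, m along the optical axis (not along the pixel's ray), 0 where there is no reading.
- imaging.get_calibration(name): a dict with "fx", "fy", "cx", "cy" (pixels), "rvec" (rotation vector, rad) and "tvec" (3), from world to camera coordinates, as OpenCV has them. Camera axes: x right, y down, z forward; pixel columns grow to the right and rows downward; lengths in m; the calibration is good to about 2 mm. The wrist camera is an equidistant fisheye: a pixel r from the principal point sees the ray r / f radians off the axis. A picture is of the moment at which its call begins: read the wrist's pose just before it. get_calibration takes no time and is no camera call; for the wrist camera it gives the pose at the moment of the call.
- order.job_done(): hands the job in; it is judged then, once.
The state is a dict: "clock": time; "joint_positions": joint angles; "dq": joint speeds; "effort": joint torques, N m; "ee_pos": TCP position; "ee_rot": TCP orientation; "ft_force": force on the tool from outside, world axes, zero at the start; "ft_torque": the same for the moment, N m; "finger_gap": finger opening in m; "grasp_force": force on a finger pad.
Only numpy, scipy, OpenCV 4.12 (cv2) and the standard library are available. Lean on these libraries where they do the work, as an engineer would, in place of code of your own. Each camera call takes 0.05 s, during which the arm holds its last target. There are 200 camera calls.

### The job

The coating-thickness gauge has toppled onto its back: stand it upright on its foot on the bare metal zero plate and let go of it for a moment so that it zeros. Then take it again from straight above, so that you push squarely down through its foot, and measure the painted lamp housing: set the foot gently and flat inside the drawn circle on the low flange, hold it still there for about a second, and then do the same in the circle on the raised deck. Finally stand the gauge back on the zero plate and let go, leaving the other things on the bench undisturbed.

Things in the scene. Friction and masses are not known exactly. Their poses are not given: they have to be found in the camera images.
- gauge: Coating-thickness gauge, loose, about 190 g, 130 mm long. Origin: centre of the flat underside of its foot (the measuring face); z runs from foot to top. Steel foot disc 30 mm across, 12 mm high; black neck 23 mm across up to 30 mm; then a grey box body 44 mm wide (y), 30 mm thick (x) up to 130 mm. Starts lying on its back, display side (-x) up, z level, origin 15 mm above the bench.
- gauge_top (a point): centre of the gauge's flat top end, 130 mm from the foot's underside; the display and two round buttons are on the front, on the body's upper half
- zero_plate: the zero plate that zero_top describes; origin at the centre of its underside
- zero_top (a point): centre of the top face of the zero plate: a bare square aluminium plate 70 x 70 x 10 mm, fixed, flat on the bench (its top is 10 mm above the bench); sides along its x and y
- housing: Grey-painted lamp housing, fixed, flat on the bench; origin: centre of its underside, z up. Flange 210 (x) x 130 (y) x 12 mm. Raised deck 112 x 98 mm on it from x = -17 to +95 mm, top 44 mm above the bench. Four cooling ribs cross the deck at x = 61 to 89 mm, top at 53 mm; two black cable glands stick out at that end to x = 117 mm.
- flange_mark (a point): centre of the thin drawn circle (42 mm inside) on the low flange, on its surface, 12 mm above the bench; housing x = -61 mm, 44 mm from the deck's side wall
- deck_mark (a point): centre of the thin drawn circle (42 mm inside) on the raised deck, on its surface, 44 mm above the bench; housing x = +13 mm, 48 mm from the nearest rib
- lamp: bystander, loose: finished lamp standing upright, black base 58 mm across with a silver head, 141 mm high; origin at its underside
- solder_reel: bystander, loose: solder reel standing on its end, 60 mm across, 46 mm high; origin at its underside
- tip_cleaner: bystander, loose: steel dish 72 mm across with brass wool, about 55 mm high; origin at its underside
Mind the look-alikes: they are no part of the job. Of the things that look like the gauge, the middle-sized one is meant. There is more than one size of the zero_plate; the job needs the larger.

How it is judged:
By the outcome, as a careful person would: the job done as asked, in the order asked, and still so for the second after the job is handed in, with the robot touching nothing.
It also fails if it takes over 72 s, if anything falls off the work surface, if the arm or the gripper's body presses on something with over 40 N, if the wrist force passes 120 N, or if a joint passes its speed limit or range.

## Working session

There is one attempt and no reset: what is moved stays moved. The work goes in short steps, Python scripts to look and compute and a shell command to move; the robot and the scene stay as the last step left them, time stands still between calls to the robot, and variables do not carry over. Pictures are saved under pics/ and viewed, at most 10 in all, crops included, and the job is handed in when it is done.

```bash
mkdir -p pics; ls
cat > h.py <<'E'
import numpy as np, cv2
from station import ctrl, imaging, order
def grab(n):
    im,d=imaging.get_image(n); c=imaging.get_calibration(n); np.savez(f'{n}.npz',im=im,d=d,**{k:np.array(v) for k,v in c.items()}); return im,d,c
def load(n):
    z=np.load(f'{n}.npz'); return z['im'],z['d'],z
def pt(c,d,u,v,z=None):
    R=cv2.Rodrigues(np.array(c['rvec'],float))[0]; t=np.array(c['tvec'],float).ravel()
    ray=np.array([(u-c['cx'])/c['fx'],(v-c['cy'])/c['fy'],1.])
    o=-R.T@t; r=R.T@ray
    if z is not None: return o+r*(z-o[2])/r[2]
    return o+r*d[int(round(v)),int(round(u))]
E
python3 - <<'E'
from h import *
s=ctrl.sense();print(s['clock'],s['ee_pos'],s['ee_rot'],s['finger_gap'])
for n in['top','side']:
    im,d,c=grab(n);print(n,c)
    cv2.imwrite(f'pics/{n}.png',cv2.resize(im[:,:,::-1],(800,600),interpolation=cv2.INTER_CUBIC))
E
```

```text
pics
0.0 [ 0.15033373 -0.65747519  0.24932995] [-9.01495490e-04  9.93688046e-01  1.12174971e-01 -1.75690166e-04] 0.08516115373286876
top {'fx': 390.07652286484904, 'fy': 390.07652286484904, 'cx': 255.40518003037246, 'cy': 187.73503142038564, 'rvec': array([ 2.11877822, -2.18624586,  0.13054276]), 'tvec': array([0.08295621, 0.60124343, 1.07869901])}
side {'fx': 409.02932147925713, 'fy': 409.02932147925713, 'cx': 257.4380516762106, 'cy': 194.2858306257849, 'rvec': array([ 2.23719903, -0.20617268,  0.11126123]), 'tvec': array([-0.58225511,  0.1463973 ,  1.06471948])}
```

View pics/top.png

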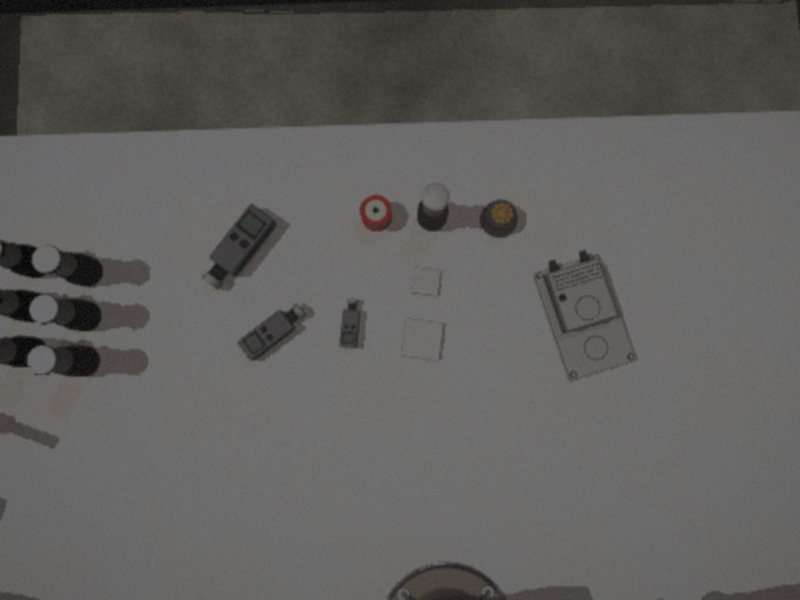

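View pics/side.png

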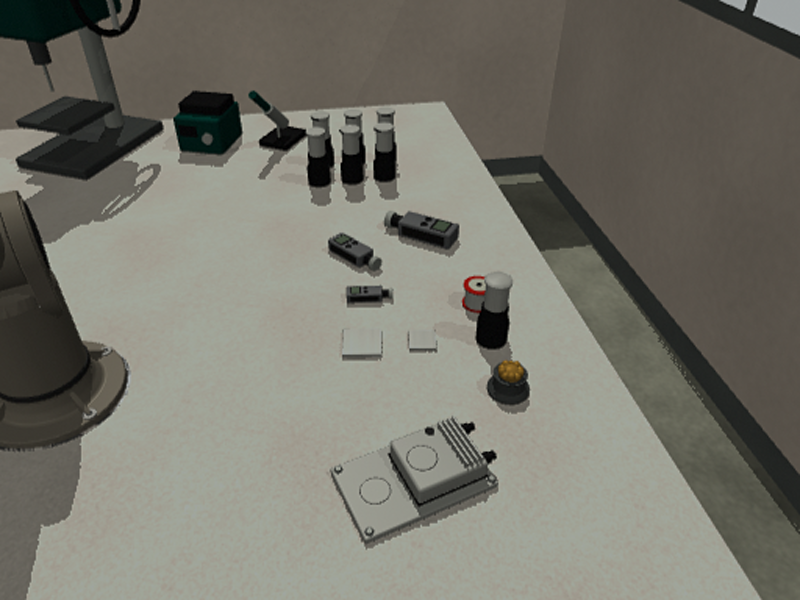

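In the top view (800x600) there are three gauge look-alikes: large at (240,245), middle at (272,333) and small at (350,324). The middle-sized one fits. There are two plates: small at (426,281) and large at (423,339), and the larger is the one meant. The housing is at (588,318). Next I enlarge to confirm.

Run:
```python
from h import *
im,d,c=load('top')
a=im[170:250,140:300]; b=im[155:250,330:420]
a=cv2.convertScaleAbs(a,alpha=1.8); b=cv2.convertScaleAbs(b,alpha=1.8)
cv2.imwrite('pics/a.png',cv2.resize(a[:,:,::-1],None,fx=5,fy=5,interpolation=cv2.INTER_CUBIC))
cv2.imwrite('pics/b.png',cv2.resize(b[:,:,::-1],None,fx=6,fy=6,interpolation=cv2.INTER_CUBIC))
```

```text
(no output)
```

View pics/a.png

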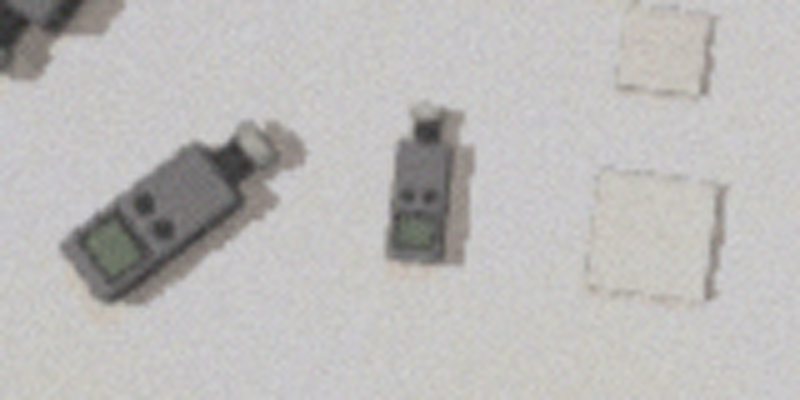

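View pics/b.png

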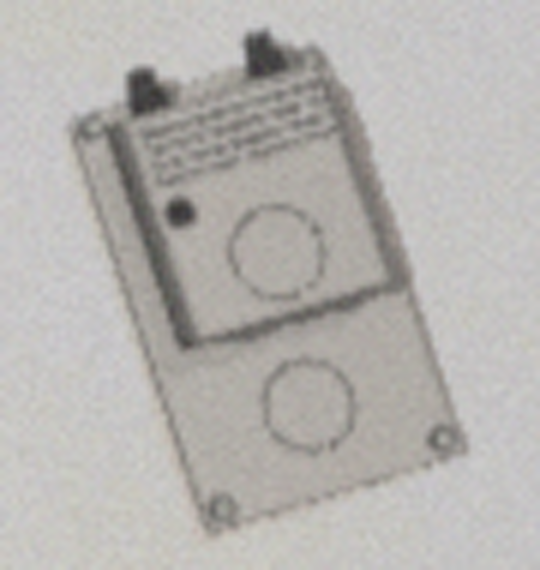

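Run:
```python
from h import *
im,d,c=load('top')
A=lambda x,y,z:pt(c,d,140+(x+.5)/5-.5,170+(y+.5)/5-.5,z)
B=lambda x,y,z:pt(c,d,330+(x+.5)/6-.5,155+(y+.5)/6-.5,z)
np.set_printoptions(precision=4,suppress=True)
pl=[A(*p,.01) for p in[(600,170),(722,183),(708,300),(588,293)]]
print('plate',np.mean(pl,0),[np.linalg.norm(pl[i]-pl[i-1]) for i in range(4)],[np.degrees(np.arctan2(*(pl[i]-pl[i-1])[1::-1])) for i in range(4)])
g=[A(*p,.03) for p in[(62,243),(195,143),(240,190),(108,300)]]
print('body',g,np.mean(g,0),[np.linalg.norm(g[i]-g[i-1]) for i in range(4)],[np.degrees(np.arctan2(*(g[i]-g[i-1])[1::-1])) for i in range(4)])
print('foot',A(264,146,.02))
print('deck',B(277,250,.044),'fl',B(310,405,.012), pt(c,d,330+277/6,155+250/6),pt(c,d,330+310/6,155+405/6))
print(pt(c,d,170,213))
# lateral scale check housing corners
print([B(*p,.012) for p in[(75,120),(210,533),(465,450)]])
print([A(*p,z) for p,z in[((430,150),.02),((415,265),.01)]])
for n,p in dict(reel=(375,213),lamp=(433,215),dish=(499,218)).items(): print(n,pt(c,d,p[0]*.64,p[1]*.64,.03))
# depth-based gauge
m=[]
R=cv2.Rodrigues(np.array(c['rvec']))[0]; t=np.array(c['tvec'])
vv,uu=np.mgrid[0:384,0:512]; P=np.stack([(uu-c['cx'])/c['fx']*d,(vv-c['cy'])/c['fy']*d,d],-1); W=(P-t)@R
sel=(uu>148)&(uu<204)&(vv>190)&(vv<235)&(W[...,2]>.022)&(W[...,2]<.04)
q=W[sel];print(len(q),q.mean(0)); print(cv2.minAreaRect((q[:,:2]*1000).astype(np.float32)))
```

```text
plate [0.5204 0.0229 0.01  ] [np.float64(0.07188432302993877), np.float64(0.07161751779108651), np.float64(0.0684841395568025), np.float64(0.06964275345145528)] [np.float64(-7.399616958394777), np.float64(-97.90718641008358), np.float64(170.9033731487615), np.float64(84.90112213345297)]
body [array([0.5262, 0.3629, 0.03  ]), array([0.5813, 0.2862, 0.03  ]), array([0.5534, 0.2605, 0.03  ]), array([0.4929, 0.3365, 0.03  ])] [0.5384 0.3115 0.03  ] [np.float64(0.04249114590661546), np.float64(0.09440075027543153), np.float64(0.03798374962721017), np.float64(0.09710432272145651)] [np.float64(38.38718330858787), np.float64(-54.24720442956554), np.float64(-137.38090838229348), np.float64(128.5477103099096)]
foot [0.5794 0.2481 0.02  ]
deck [ 0.5677 -0.2763  0.044 ] fl [ 0.4952 -0.2966  0.012 ] [ 0.5663 -0.277   0.0453] [ 0.494  -0.2983  0.0103]
[0.5395 0.3114 0.0289]
[array([ 0.6378, -0.1918,  0.012 ]), array([ 0.4357, -0.2445,  0.012 ]), array([ 0.4714, -0.3694,  0.012 ])]
[array([0.574 , 0.1517, 0.02  ]), array([0.5081, 0.1627, 0.01  ])]
reel [0.7583 0.1046 0.03  ]
lamp [ 0.7508 -0.0041  0.03  ]
dish [ 0.741  -0.1275  0.03  ]
605 [0.5416 0.3064 0.0291]
((546.365234375, 300.75335693359375), (45.83845520019531, 129.81423950195312), 35.519649505615234)
```

The crops confirm it. The middle gauge measures 130x46 mm, the large plate about 70 mm square, and the circles are 75 mm apart at the right heights. Next I write a helper that computes the moves.

```bash
cat > mv.py <<'E'
# usage: mv.py x y z az tilt  : tool x azimuth (deg) when down; tilt = deg rotation about tool y (after)
import sys
from h import *
from scipy.spatial.transform import Rotation as Ro
def pose(az,tilt):
    a=np.radians(az); X=[np.cos(a),np.sin(a),0]; Z=[0,0,-1.]; Y=np.cross(Z,X)
    return Ro.from_matrix(np.c_[X,Y,Z])*Ro.from_euler('y',tilt,degrees=True)
def cur():
    s=ctrl.sense(); q=np.array(s['ee_rot']); return s,np.array(s['ee_pos']),Ro.from_quat(q[[1,2,3,0]])
if __name__=='__main__':
    np.set_printoptions(precision=2,suppress=True)
    s,p,r=cur(); v=sys.argv[1:]
    m=r.as_matrix(); print('t',s['clock'],'p',p*1000,'z',m[:,2],'x',m[:,0],'F',s['ft_force'],'gap',s['finger_gap']*1000,'q',np.array(s['joint_positions']))
    for i in range(0,len(v),5):
        x,y,z,az,t=map(float,v[i:i+5])
        R2=pose(az,t); print('dp',r.inv().apply(np.array([x,y,z])-p)*100,'ang',np.degrees((r.inv()*R2).as_rotvec()),'zdir',R2.as_matrix()[:,2])
E
python3 mv.py .5 -.35 .25 60 0 .54 -.1 .25 90 0  .54 .31 .2 126 -35
```

```text
t 0.1 p [ 150.32 -657.53  249.42] z [-0.  0. -1.] x [ 0.97  0.22 -0.  ] F [ 0.36  0.13 -0.41] gap 84.92509748156955 q [ 1.24  0.48  0.02  1.56 -0.01  1.11 -0.08]
dp [ 40.94 -22.19  -0.03] ang [ -0.09  -0.03 -47.12] zdir [ 0.  0. -1.]
dp [ 50.41 -45.67   0.01] ang [ -0.09  -0.06 -77.12] zdir [ 0.  0. -1.]
dp [ 59.55 -85.63   5.08] ang [ -34.46  -22.8  -109.05] zdir [ 0.34 -0.46 -0.82]
```

```bash
python3 -m handwheel '[{"fingers":0,"dp":[40.9,-22.2,0],"angular":[0,0,-47]},{"fingers":0,"dp":[40.9,-22.2,0],"angular":[0,0,-47]},{"fingers":0,"dp":[40.9,-22.2,0],"angular":[0,0,-47]},{"fingers":0,"dp":[40.9,-22.2,0],"angular":[0,0,-47]},{"fingers":0,"dp":[40.9,-22.2,0],"angular":[0,0,-47]}]'; python3 mv.py .54 -.1 .25 90 0
```

```text
clock: 0.72
ee_pos: [0.386, -0.4499, 0.2501]
ee_rot: [-0.0, 0.866, 0.501, -0.0]
ft_force: [0.8, -0.7, 0.2]
finger_gap: 0.0856
grasp_force: 0.0
t 0.725 p [ 386.03 -449.92  250.1 ] z [-0.  0. -1.] x [0.5  0.87 0.  ] F [ 0.85 -0.67  0.17] gap 85.64248939089863 q [ 0.95  0.36 -0.25  1.74  0.1   1.05  0.15]
dp [38.01 -4.11  0.02] ang [ -0.01  -0.01 -29.93] zdir [ 0.  0. -1.]
```

```bash
python3 -m handwheel '[{"fingers":0,"dp":[38,-4.1,0],"angular":[0,0,-30]},{"fingers":0,"dp":[38,-4.1,0],"angular":[0,0,-30]},{"fingers":0,"dp":[38,-4.1,0],"angular":[0,0,-30]},{"fingers":0,"dp":[38,-4.1,0],"angular":[0,0,-30]},{"fingers":0,"dp":[38,-4.1,0],"angular":[0,0,-30]}]'; python3 mv.py .54 .31 .18 126 -35
```

```text
clock: 1.35
ee_pos: [0.5122, -0.1642, 0.2502]
ee_rot: [-0.0, 0.708, 0.706, -0.0]
ft_force: [1.0, -0.9, -1.4]
finger_gap: 0.0855
grasp_force: 0.0
t 1.35 p [ 512.17 -164.21  250.17] z [-0. -0. -1.] x [ 0.  1. -0.] F [ 0.98 -0.9  -1.36] gap 85.50967795205518 q [ 0.6   0.29 -0.49  1.86  0.16  1.03  0.04]
dp [47.43  2.66  7.01] ang [-11.05 -33.81 -35.  ] zdir [ 0.34 -0.46 -0.82]
```

```bash
python3 -m handwheel '[{"fingers":0,"dp":[47.4,2.7,4],"angular":[-11,-34,-35]},{"fingers":0,"dp":[47.4,2.7,4],"angular":[-11,-34,-35]},{"fingers":0,"dp":[47.4,2.7,4],"angular":[-11,-34,-35]},{"fingers":0,"dp":[47.4,2.7,4],"angular":[-11,-34,-35]},{"fingers":0,"dp":[47.4,2.7,4],"angular":[-11,-34,-35]}]'; python3 mv.py .54 .31 .15 126 -35
```

```text
clock: 1.98
ee_pos: [0.5298, 0.1475, 0.2241]
ee_rot: [0.271, 0.43, 0.85, -0.138]
ft_force: [1.0, -0.3, -1.3]
finger_gap: 0.0856
grasp_force: 0.0
t 1.975 p [529.83 147.47 224.15] z [ 0.34 -0.47 -0.82] x [-0.48  0.66 -0.58] F [ 1.05 -0.25 -1.29] gap 85.60625159425906 q [-0.19  0.39 -0.65  1.98  0.92  1.19 -0.7 ]
dp [14.47 10.45 -1.2 ] ang [0.11 0.38 0.28] zdir [ 0.34 -0.46 -0.82]
```

```bash
python3 mv.py .491 .376 .122 125.7 -35 | tail -1; python3 -m handwheel '[{"fingers":0,"dp":[20.0,13.2,-2.8],"angular":[0,0,0]},{"fingers":0,"dp":[20.0,13.2,-2.8],"angular":[0,0,0]},{"fingers":0,"dp":[20.0,13.2,-2.8],"angular":[0,0,0]}]';python3 mv.py .491 .376 .122 125.7 -35
```

```text
dp [22.8  10.41 -3.68] ang [0.28 0.38 0.53] zdir [ 0.33 -0.47 -0.82]
clock: 2.35
ee_pos: [0.531, 0.3197, 0.1509]
ee_rot: [0.269, 0.433, 0.849, -0.138]
ft_force: [1.1, 0.7, -0.4]
finger_gap: 0.0855
grasp_force: 0.0
t 2.35 p [530.98 319.69 150.95] z [ 0.34 -0.47 -0.82] x [-0.48  0.66 -0.58] F [ 1.06  0.74 -0.36] gap 85.5146808743123 q [-0.46  0.67 -0.64  1.75  0.97  1.34 -0.91]
dp [ 7.31  0.08 -1.61] ang [0.07 0.19 0.31] zdir [ 0.33 -0.47 -0.82]
```

```bash
python3 -m handwheel '[{"fingers":0,"dp":[7.3,0.1,-1.6],"angular":[0,0,0.3]},{"fingers":0,"dp":[7.3,0.1,-1.6],"angular":[0,0,0.3]},{"fingers":0,"dp":[7.3,0.1,-1.6],"angular":[0,0,0.3]}]';python3 mv.py .532 .321 .026 125.7 -35
python3 - <<'E'
from h import *
im,d,c=grab('wrist')
cv2.imwrite('pics/w1.png',cv2.resize(cv2.convertScaleAbs(im[:,:,::-1],alpha=1.5),(800,600)))
E
```

```text
clock: 2.72
ee_pos: [0.4908, 0.3747, 0.1226]
ee_rot: [0.269, 0.434, 0.849, -0.138]
ft_force: [0.6, -1.4, 0.6]
finger_gap: 0.0852
grasp_force: 0.0
t 2.725 p [490.77 374.67 122.55] z [ 0.34 -0.47 -0.82] x [-0.48  0.66 -0.58] F [ 0.63 -1.44  0.58] gap 85.21452983619615 q [-0.57  0.73 -0.65  1.72  0.96  1.38 -1.02]
dp [ 0.03  0.2  11.79] ang [0.09 0.18 0.14] zdir [ 0.33 -0.47 -0.82]
```

View pics/w1.png

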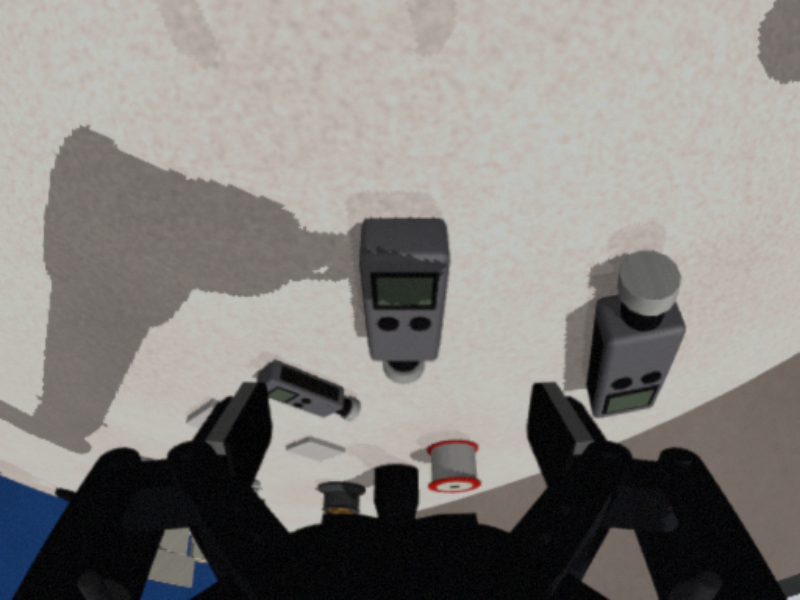

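The wrist view shows the gauge centred (x≈404) between the fingers (about 250 and 545) and well aligned, so I approach and close.

```bash
python3 -m handwheel '[{"fingers":0,"dp":[0,0.2,5],"angular":[0,0,0]},{"fingers":0,"dp":[0,0.2,9],"angular":[0,0,0]},{"fingers":0,"dp":[0,0.2,11.8],"angular":[0,0,0]},{"fingers":0,"dp":[0,0.2,11.8],"angular":[0,0,0]},{"fingers":0.3,"dp":[0,0.2,11.8],"angular":[0,0,0]}]' && python3 -m handwheel '[{"fingers":1,"dp":[0,0,0],"angular":[0,0,0]},{"fingers":1,"dp":[0,0,0],"angular":[0,0,0]},{"fingers":1,"dp":[0,0,0],"angular":[0,0,0]},{"fingers":1,"dp":[0,0,0],"angular":[0,0,0]},{"fingers":1,"dp":[0,0,0],"angular":[0,0,0]}]'; python3 mv.py .532 .321 .2 125.7 -35
```

```text
clock: 3.4
ee_pos: [0.5329, 0.3218, 0.028]
ee_rot: [0.269, 0.435, 0.849, -0.136]
ft_force: [0.1, 0.2, 0.7]
finger_gap: 0.0698
grasp_force: 0.0
clock: 4.03
ee_pos: [0.5326, 0.3226, 0.0282]
ee_rot: [0.269, 0.434, 0.849, -0.136]
ft_force: [-1.4, 3.1, 5.8]
finger_gap: 0.043
grasp_force: 62.9
t 4.025 p [532.63 322.59  28.22] z [ 0.34 -0.46 -0.82] x [-0.48  0.66 -0.58] F [-1.37  3.11  5.82] gap 42.95852430485094 q [-0.51  0.84 -0.58  1.78  1.09  1.23 -1.08]
dp [ -9.95  -0.08 -14.  ] ang [0.28 0.1  0.01] zdir [ 0.33 -0.47 -0.82]
```

```bash
python3 -m handwheel '[{"fingers":1,"dp":[-3,0,-4.2],"angular":[0,0,0]},{"fingers":1,"dp":[-7,0,-9.8],"angular":[0,0,0]},{"fingers":1,"dp":[-12,0,-16.8],"angular":[0,0,0]},{"fingers":1,"dp":[-12,0,-16.8],"angular":[0,0,0]},{"fingers":1,"dp":[-12,0,-16.8],"angular":[0,0,0]}]'; python3 mv.py .53 .2 .22 110 10 .5215 .010 .2 95 55
```

```text
clock: 4.65
ee_pos: [0.5337, 0.3206, 0.2359]
ee_rot: [0.27, 0.435, 0.848, -0.135]
ft_force: [0.1, 0.4, -3.4]
finger_gap: 0.0428
grasp_force: 62.1
t 4.65 p [533.65 320.59 235.9 ] z [ 0.34 -0.46 -0.82] x [-0.48  0.67 -0.58] F [ 0.14  0.36 -3.4 ] gap 42.84463109666746 q [-0.44  0.57 -0.67  1.7   0.9   1.43 -0.8 ]
dp [-6.94 -7.36  6.76] ang [ 3.9  44.76 15.73] zdir [-0.06  0.16 -0.98]
dp [-18.04 -19.17  16.91] ang [-5.49 87.63 33.68] zdir [-0.07  0.82 -0.57]
```

```bash
python3 -m handwheel '[{"fingers":1,"dp":[-6.9,-7.4,6.8],"angular":[3.9,44.8,15.7]},{"fingers":1,"dp":[-6.9,-7.4,6.8],"angular":[3.9,44.8,15.7]},{"fingers":1,"dp":[-6.9,-7.4,6.8],"angular":[3.9,44.8,15.7]},{"fingers":1,"dp":[-6.9,-7.4,6.8],"angular":[3.9,44.8,15.7]},{"fingers":1,"dp":[-6.9,-7.4,6.8],"angular":[3.9,44.8,15.7]}]'; python3 mv.py .5215 .010 .2 95 55
```

```text
clock: 5.28
ee_pos: [0.5294, 0.1956, 0.2153]
ee_rot: [-0.074, 0.574, 0.814, 0.047]
ft_force: [0.0, 0.6, -2.8]
finger_gap: 0.0431
grasp_force: 62.1
t 5.275 p [529.4  195.58 215.32] z [-0.07  0.16 -0.98] x [-0.33  0.93  0.18] F [ 0.01  0.56 -2.8 ] gap 43.07705921581941 q [ 0.29  0.48 -0.87  1.81  0.22  0.99 -0.29]
dp [-17.22  -6.98  -1.45] ang [-8.5  44.72 12.42] zdir [-0.07  0.82 -0.57]
```

```bash
python3 -m handwheel '[{"fingers":1,"dp":[-17.2,-7,-1.5],"angular":[-8.5,44.7,12.4]},{"fingers":1,"dp":[-17.2,-7,-1.5],"angular":[-8.5,44.7,12.4]},{"fingers":1,"dp":[-17.2,-7,-1.5],"angular":[-8.5,44.7,12.4]},{"fingers":1,"dp":[-17.2,-7,-1.5],"angular":[-8.5,44.7,12.4]},{"fingers":1,"dp":[-17.2,-7,-1.5],"angular":[-8.5,44.7,12.4]}]'; python3 mv.py .5215 .010 .14 95 55
python3 - <<'E'
from h import *
im,d,c=grab('side')
cv2.imwrite('pics/s2.png',cv2.resize(cv2.convertScaleAbs(im[80:280,120:380,::-1],alpha=1.3),None,fx=3,fy=3,interpolation=cv2.INTER_CUBIC))
E
```

```text
clock: 5.9
ee_pos: [0.5217, 0.0088, 0.1996]
ee_rot: [-0.341, 0.6, 0.653, 0.313]
ft_force: [-0.9, 0.7, -2.7]
finger_gap: 0.0426
grasp_force: 62.3
t 5.9 p [521.74   8.77 199.63] z [-0.07  0.82 -0.57] x [-0.05  0.57  0.82] F [-0.87  0.73 -2.65] gap 42.589107026123486 q [ 1.05  0.84 -1.05  1.83 -0.27  1.05  0.35]
dp [-4.82 -0.01  3.51] ang [ 0.09 -0.13 -0.11] zdir [-0.07  0.82 -0.57]
```

View pics/s2.png

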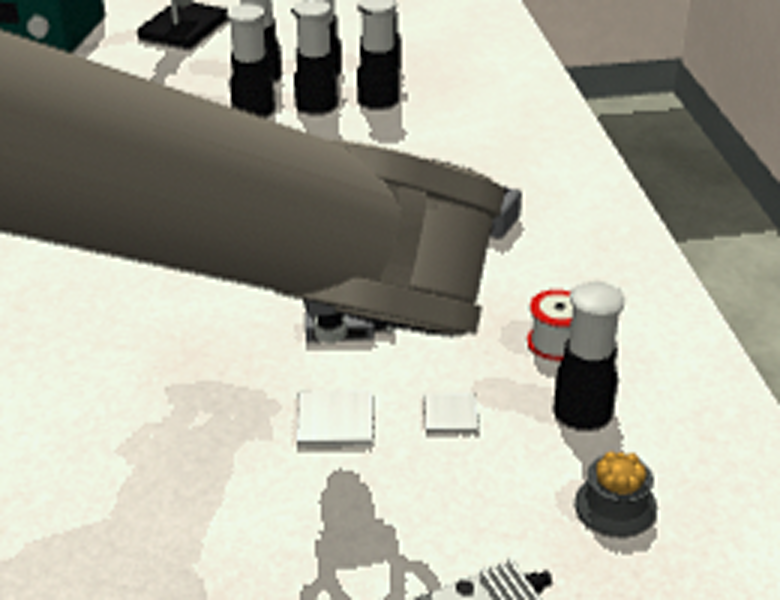

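```bash
python3 -m handwheel '[{"fingers":1,"dp":[-3.5,0,2.6],"angular":[0,0,0]},{"fingers":1,"dp":[-6,0,4.3],"angular":[0,0,0]},{"fingers":1,"dp":[-7.3,0,5.2],"angular":[0,0,0]},{"fingers":1,"dp":[-7.3,0,5.2],"angular":[0,0,0]}]'; python3 mv.py .5215 .010 .104 95 55 .5215 .010 .101 95 55
python3 - <<'E'
from h import *
im,d,c=grab('wrist')
cv2.imwrite('pics/w2.png',cv2.resize(cv2.convertScaleAbs(im[:,:,::-1],alpha=1.5),(800,600)))
E
```

```text
clock: 6.45
ee_pos: [0.5219, 0.0141, 0.1125]
ee_rot: [-0.34, 0.597, 0.657, 0.311]
ft_force: [0.4, 0.2, -1.1]
finger_gap: 0.043
grasp_force: 62.4
t 6.45 p [521.87  14.09 112.47] z [-0.08  0.81 -0.58] x [-0.06  0.57  0.82] F [ 0.41  0.23 -1.15] gap 42.956705750008354 q [ 0.99  0.96 -0.97  1.85 -0.21  0.93  0.41]
dp [-0.92 -0.08  0.16] ang [-0.28  0.13  0.37] zdir [-0.07  0.82 -0.57]
dp [-1.17 -0.08  0.33] ang [-0.28  0.13  0.37] zdir [-0.07  0.82 -0.57]
```

View pics/w2.png

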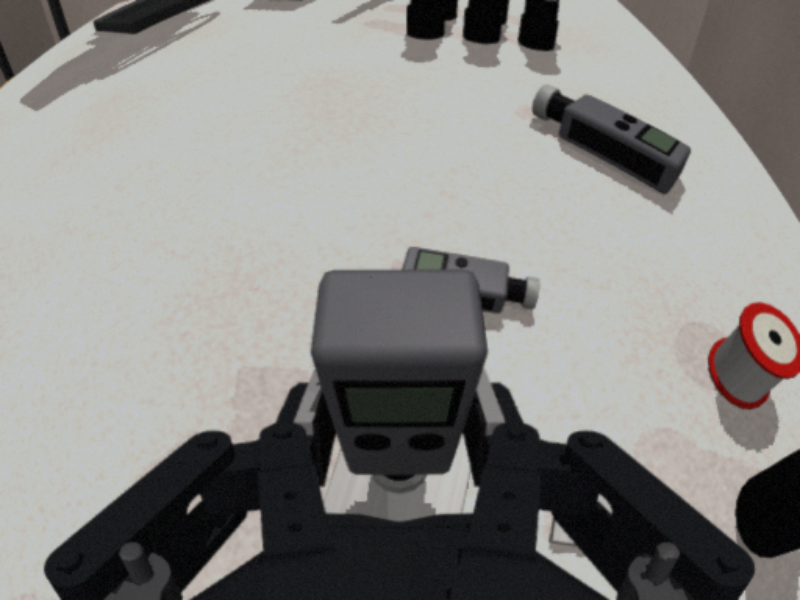

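The wrist view shows the gauge held centrally: top face at (400,310), display at (400,405), foot over the big plate at (400,490). I check its uprightness by fitting the top face in depth.

```bash
cat > up.py <<'E'
from h import *
def wpts(z,u0,u1,v0,v1):
    d=z['d']; vv,uu=np.mgrid[v0:v1,u0:u1]; x=uu-float(z['cx']); y=vv-float(z['cy']); r=np.hypot(x,y)+1e-9
    th=r/float(z['fx']); D=d[v0:v1,u0:u1]; k=np.tan(th)/r
    P=np.stack([x*k*D,y*k*D,D],-1); R=cv2.Rodrigues(z['rvec'])[0]
    return ((P-z['tvec'].ravel())@R)[D>0].reshape(-1,3)
def plane(q):
    m=np.median(q,0); A=np.c_[q[:,:2]-m[:2],np.ones(len(q))]; w=np.ones(len(q),bool)
    for _ in range(4):
        s=np.linalg.lstsq(A[w],q[w,2],rcond=None)[0]; w=abs(A@s-q[:,2])<.004
    return np.degrees(np.arctan(s[:2])),s[2],q[w].mean(0),w.mean()
E
python3 - <<'E'
from up import *
im,d,z=load('wrist')
print(plane(wpts(z,212,300,180,215)))
E
```

```text
(array([ 0.43698602, -0.40519209]), np.float64(0.1527098961455193), array([0.52097526, 0.02674285, 0.15270902]), np.float64(1.0))
```

```bash
python3 -m handwheel '[{"fingers":1,"dp":[-0.5,0,0],"angular":[0,0,0.3]},{"fingers":1,"dp":[-0.9,0,0.2],"angular":[0,0,0.3]},{"fingers":1,"dp":[-0.9,0,0.2],"angular":[0,0,0.3]}]'; python3 mv.py .521 .0105 .1015 95 55 .521 .0105 .0995 95 55
```

```text
clock: 6.88
ee_pos: [0.5229, 0.0096, 0.1046]
ee_rot: [-0.34, 0.599, 0.655, 0.311]
ft_force: [-0.6, -0.3, -2.0]
finger_gap: 0.0428
grasp_force: 62.4
t 6.875 p [522.91   9.55 104.57] z [-0.07  0.81 -0.58] x [-0.05  0.57  0.82] F [-0.61 -0.29 -1.98] gap 42.82499254138033 q [ 0.99  0.98 -0.96  1.85 -0.2   0.93  0.42]
dp [-0.19 -0.18  0.27] ang [-0.14  0.17  0.1 ] zdir [-0.07  0.82 -0.57]
dp [-0.35 -0.18  0.38] ang [-0.14  0.17  0.1 ] zdir [-0.07  0.82 -0.57]
```

```bash
python3 -m handwheel '[{"fingers":1,"dp":[-0.15,-0.1,0.15],"angular":[0,0,0]},{"fingers":1,"dp":[-0.25,-0.15,0.3],"angular":[0,0,0]},{"fingers":1,"dp":[-0.35,-0.15,0.35],"angular":[0,0,0]},{"fingers":1,"dp":[-0.35,-0.15,0.35],"angular":[0,0,0]}]'; python3 mv.py .521 .0105 .0985 95 55
```

```text
clock: 7.38
ee_pos: [0.5213, 0.0106, 0.0997]
ee_rot: [-0.34, 0.599, 0.655, 0.311]
ft_force: [-0.1, -0.3, -1.9]
finger_gap: 0.0426
grasp_force: 62.5
t 7.375 p [521.32  10.57  99.74] z [-0.07  0.81 -0.58] x [-0.05  0.57  0.82] F [-0.08 -0.29 -1.94] gap 42.6019735770408 q [ 0.99  0.98 -0.96  1.85 -0.2   0.92  0.42]
dp [-0.1  -0.03  0.07] ang [-0.15  0.14  0.11] zdir [-0.07  0.82 -0.57]
```

No contact yet, so I go down in 1 mm steps.

```bash
python3 -m handwheel '[{"fingers":1,"dp":[-0.08,0,0.06],"angular":[0,0,0]},{"fingers":1,"dp":[-0.08,0,0.06],"angular":[0,0,0]}]'; python3 -m handwheel '[{"fingers":1,"dp":[-0.08,0,0.06],"angular":[0,0,0]},{"fingers":1,"dp":[-0.08,0,0.06],"angular":[0,0,0]}]'
```

```text
clock: 7.62
ee_pos: [0.5214, 0.0107, 0.0997]
ee_rot: [-0.341, 0.598, 0.655, 0.311]
ft_force: [-1.7, -2.9, 5.6]
finger_gap: 0.0426
grasp_force: 63.2
clock: 7.88
ee_pos: [0.5215, 0.0108, 0.0997]
ee_rot: [-0.341, 0.598, 0.655, 0.311]
ft_force: [-3.3, -5.1, 10.8]
finger_gap: 0.0429
grasp_force: 63.8
```

```bash
python3 -m handwheel '[{"fingers":1,"dp":[0.1,0,-0.07],"angular":[0,0,0]},{"fingers":0.3,"dp":[0.1,0,-0.07],"angular":[0,0,0]},{"fingers":0,"dp":[0.1,0,-0.07],"angular":[0,0,0]},{"fingers":0,"dp":[0.1,0,-0.07],"angular":[0,0,0]},{"fingers":0,"dp":[0.1,0,-0.07],"angular":[0,0,0]}]'; python3 -m handwheel '[{"fingers":0,"dp":[0,0,-4],"angular":[0,0,0]},{"fingers":0,"dp":[0,0,-10],"angular":[0,0,0]},{"fingers":0,"dp":[0,0,-16],"angular":[0,0,0]},{"fingers":0,"dp":[0,0,-16],"angular":[0,0,0]}]'; python3 mv.py .52 .02 .32 95 0
python3 - <<'E'
from h import *
im,d,c=grab('wrist');im,d,c=grab('top')
a=cv2.resize(cv2.convertScaleAbs(im[160:250,200:310,::-1],alpha=1.8),(660,540),interpolation=cv2.INTER_CUBIC)
cv2.imwrite('pics/t3.png',a)
# wide-set: any points near the plate by depth, higher than 100 mm
R=cv2.Rodrigues(np.array(c['rvec']))[0]; t=np.array(c['tvec'])
vv,uu=np.mgrid[0:384,0:512]; W=(np.stack([(uu-c['cx'])/c['fx']*d,(vv-c['cy'])/c['fy']*d,d],-1)-t)@R
s=(abs(W[...,0]-.52)<.05)&(abs(W[...,1]-.02)<.05)&(W[...,2]>.13)&(W[...,2]<.15)
q=W[s];print(len(q),q.mean(0)); print(cv2.minAreaRect((q[:,:2]*1000).astype(np.float32)))
E
```

```text
clock: 8.5
ee_pos: [0.5214, 0.0106, 0.0989]
ee_rot: [-0.34, 0.599, 0.655, 0.311]
ft_force: [0.0, 0.1, 0.2]
finger_gap: 0.0855
grasp_force: 0.0
clock: 9.0
ee_pos: [0.5355, -0.1246, 0.1927]
ee_rot: [-0.336, 0.601, 0.654, 0.312]
ft_force: [0.0, 0.9, -0.4]
finger_gap: 0.0853
grasp_force: 0.0
t 9.0 p [ 535.53 -124.59  192.67] z [-0.07  0.81 -0.58] x [-0.05  0.58  0.82] F [ 0.03  0.93 -0.42] gap 85.28394390091553 q [ 1.12  0.9  -0.96  1.65 -0.2   1.26  0.43]
dp [18.8  -0.3   4.47] ang [  0.33 -54.6   -0.13] zdir [ 0.  0. -1.]
197 [0.51992311 0.0224076  0.13909819]
((520.2918701171875, 22.266292572021484), (44.027042388916016, 29.90589141845703), 5.689154624938965)
```

View pics/t3.png

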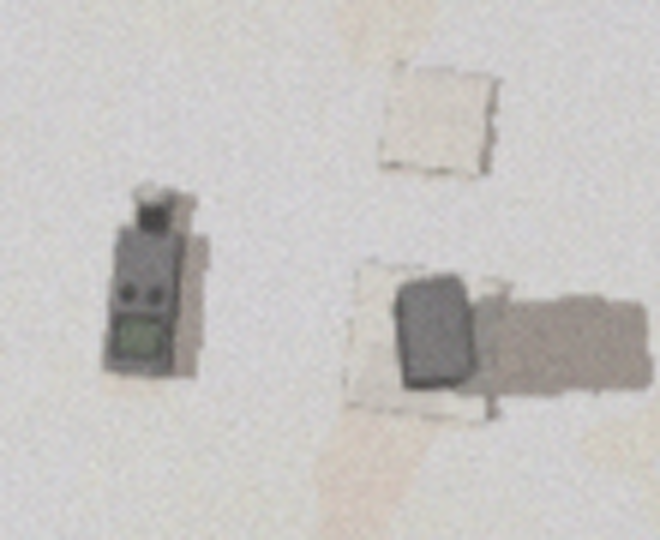

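The gauge stands on the large plate: its top is at (520, 22) mm, 139 mm high, level, with the wide side at azimuth 5.7°. The arm goes above it next.

```bash
python3 mv.py .5203 .0223 .27 95.7 0 | tail -1; python3 -m handwheel '[{"fingers":0,"dp":[18,-0.3,5.5],"angular":[0.3,-54.6,0.5]},{"fingers":0,"dp":[18,-0.3,5.5],"angular":[0.3,-54.6,0.5]},{"fingers":0,"dp":[18,-0.3,5.5],"angular":[0.3,-54.6,0.5]},{"fingers":0,"dp":[18,-0.3,5.5],"angular":[0.3,-54.6,0.5]},{"fingers":0,"dp":[18,-0.3,5.5],"angular":[0.3,-54.6,0.5]}]'; python3 mv.py .5203 .0223 .22 95.7 0
```

```text
dp [14.67  0.01  7.1 ] ang [  0.27 -54.84  -0.5 ] zdir [ 0.  0. -1.]
clock: 9.72
ee_pos: [0.5155, 0.0299, 0.3069]
ee_rot: [-0.007, 0.675, 0.738, 0.002]
ft_force: [-0.6, -0.8, -1.6]
finger_gap: 0.0854
grasp_force: 0.0
t 9.725 p [515.48  29.93 306.88] z [-0.01  0.01 -1.  ] x [-0.09  1.    0.01] F [-0.65 -0.82 -1.62] gap 85.41971856048752 q [ 0.6   0.28 -0.91  1.81  0.22  1.17 -0.3 ]
dp [-0.91  0.47  8.67] ang [-0.39 -0.73 -0.58] zdir [ 0.  0. -1.]
```

```bash
python3 -m handwheel '[{"fingers":0,"dp":[-0.9,0.5,5],"angular":[-0.4,-0.7,-0.6]},{"fingers":0,"dp":[-0.9,0.5,8.7],"angular":[-0.4,-0.7,-0.6]},{"fingers":0,"dp":[-0.9,0.5,8.7],"angular":[-0.4,-0.7,-0.6]},{"fingers":0,"dp":[-0.9,0.5,8.7],"angular":[-0.4,-0.7,-0.6]}]'; python3 mv.py .5203 .0223 .118 95.7 0
```

```text
clock: 10.22
ee_pos: [0.5216, 0.0221, 0.2201]
ee_rot: [-0.003, 0.672, 0.741, 0.002]
ft_force: [-0.7, -0.1, 0.1]
finger_gap: 0.0853
grasp_force: 0.0
t 10.225 p [521.58  22.14 220.06] z [-0.    0.01 -1.  ] x [-0.1   1.    0.01] F [-0.74 -0.12  0.12] gap 85.33837401303997 q [ 0.55  0.38 -0.87  1.91  0.33  1.01 -0.37]
dp [-0.06 -0.12 10.21] ang [-0.05 -0.48 -0.11] zdir [ 0.  0. -1.]
```

```bash
python3 -m handwheel '[{"fingers":0,"dp":[0,-0.1,3],"angular":[0,-0.5,-0.1]},{"fingers":0,"dp":[0,-0.1,6.5],"angular":[0,-0.5,-0.1]},{"fingers":0,"dp":[0,-0.1,9.5],"angular":[0,-0.5,-0.1]},{"fingers":0,"dp":[0,-0.1,10.2],"angular":[0,-0.5,-0.1]},{"fingers":0,"dp":[0,-0.1,10.2],"angular":[0,-0.5,-0.1]}]'; python3 mv.py .5203 .0223 .118 95.7 0; python3 -m handwheel '[{"fingers":0.3,"dp":[0,0,0],"angular":[0,0,0]},{"fingers":1,"dp":[0,0,0],"angular":[0,0,0]},{"fingers":1,"dp":[0,0,0],"angular":[0,0,0]},{"fingers":1,"dp":[0,0,0],"angular":[0,0,0]},{"fingers":1,"dp":[0,0,0],"angular":[0,0,0]}]';  python3 mv.py .5203 .0223 .118 95.7 0
```

```text
clock: 10.85
ee_pos: [0.5213, 0.0221, 0.1186]
ee_rot: [0.0, 0.672, 0.741, -0.0]
ft_force: [0.1, -0.8, 0.3]
finger_gap: 0.0856
grasp_force: 0.0
t 10.85 p [521.26  22.1  118.59] z [ 0. -0. -1.] x [-0.1  1.  -0. ] F [ 0.07 -0.83  0.31] gap 85.64393188911049 q [ 0.45  0.52 -0.77  1.99  0.49  0.82 -0.5 ]
dp [ 0.03 -0.09  0.06] ang [ 0.02  0.05 -0.11] zdir [ 0.  0. -1.]
clock: 11.48
ee_pos: [0.521, 0.0219, 0.1185]
ee_rot: [0.001, 0.672, 0.741, -0.0]
ft_force: [-1.7, -0.6, 7.1]
finger_gap: 0.0438
grasp_force: 61.0
t 11.475 p [521.05  21.89 118.47] z [ 0. -0. -1.] x [-0.1  1.  -0. ] F [-1.69 -0.56  7.13] gap 43.771872581610864 q [ 0.45  0.52 -0.77  1.99  0.49  0.82 -0.5 ]
dp [ 0.05 -0.07  0.05] ang [ 0.02  0.09 -0.11] zdir [ 0.  0. -1.]
```

```bash
python3 -m handwheel '[{"fingers":1,"dp":[0,0,-2],"angular":[0,0,0]},{"fingers":1,"dp":[0,0,-5],"angular":[0,0,0]},{"fingers":1,"dp":[0,0,-8.5],"angular":[0,0,0]},{"fingers":1,"dp":[0,0,-8.5],"angular":[0,0,0]}]'; python3 mv.py .4955 -.296 .19 65 0
```

```text
clock: 11.98
ee_pos: [0.5222, 0.0225, 0.2058]
ee_rot: [0.002, 0.672, 0.741, 0.001]
ft_force: [0.4, 0.5, -1.9]
finger_gap: 0.0436
grasp_force: 61.8
t 11.975 p [522.24  22.5  205.78] z [ 0. -0. -1.] x [-0.1  1.  -0. ] F [ 0.37  0.51 -1.93] gap 43.55972050466399 q [ 0.53  0.4  -0.86  1.92  0.37  0.98 -0.4 ]
dp [-31.44  -5.77   1.6 ] ang [ 0.28  0.02 30.59] zdir [ 0.  0. -1.]
```

```bash
python3 -m handwheel '[{"fingers":1,"dp":[-5,-1,0],"angular":[0.1,0,5]},{"fingers":1,"dp":[-11,-2,0],"angular":[0.1,0,11]},{"fingers":1,"dp":[-17,-3,0.5],"angular":[0.2,0,16]},{"fingers":1,"dp":[-23,-4.2,1],"angular":[0.3,0,22]},{"fingers":1,"dp":[-28,-5.2,1.6],"angular":[0.3,0,27.5]}]'; python3 mv.py .4955 -.296 .19 65 0
```

```text
clock: 12.6
ee_pos: [0.4947, -0.2644, 0.186]
ee_rot: [-0.002, 0.83, 0.558, -0.003]
ft_force: [0.5, 0.3, -1.8]
finger_gap: 0.0433
grasp_force: 61.5
t 12.6 p [ 494.71 -264.39  186.03] z [-0.01 -0.   -1.  ] x [ 0.38  0.93 -0.  ] F [ 0.52  0.3  -1.77] gap 43.30216274518017 q [ 0.89  0.44 -0.65  1.86  0.32  0.96 -0.29]
dp [-2.9   1.26 -0.4 ] ang [-0.38  0.19  2.82] zdir [ 0.  0. -1.]
```

```bash
python3 -m handwheel '[{"fingers":1,"dp":[-1.5,0.6,0.5],"angular":[-0.2,0.1,2]},{"fingers":1,"dp":[-2.9,1.3,2],"angular":[-0.4,0.2,2.8]},{"fingers":1,"dp":[-2.9,1.3,3.2],"angular":[-0.4,0.2,2.8]},{"fingers":1,"dp":[-2.9,1.3,3.6],"angular":[-0.4,0.2,2.8]},{"fingers":1,"dp":[-2.9,1.3,3.6],"angular":[-0.4,0.2,2.8]}]'; python3 mv.py .4955 -.296 .1235 65 0
python3 - <<'E'
from h import *
im,d,c=grab('side')
cv2.imwrite('pics/s4.png',cv2.resize(cv2.convertScaleAbs(im[220:360,180:350,::-1],alpha=1.3),None,fx=4,fy=4,interpolation=cv2.INTER_CUBIC))
E
```

```text
clock: 13.22
ee_pos: [0.4973, -0.292, 0.1505]
ee_rot: [-0.0, 0.841, 0.541, 0.001]
ft_force: [0.0, 0.3, -1.4]
finger_gap: 0.0435
grasp_force: 61.6
t 13.225 p [ 497.31 -291.99  150.47] z [ 0.  0. -1.] x [0.42 0.91 0.  ] F [ 0.04  0.33 -1.38] gap 43.46121327901195 q [ 0.89  0.5  -0.61  1.85  0.36  0.9  -0.32]
dp [-0.44  0.    2.7 ] ang [ 0.04 -0.08  0.44] zdir [ 0.  0. -1.]
```

View pics/s4.png

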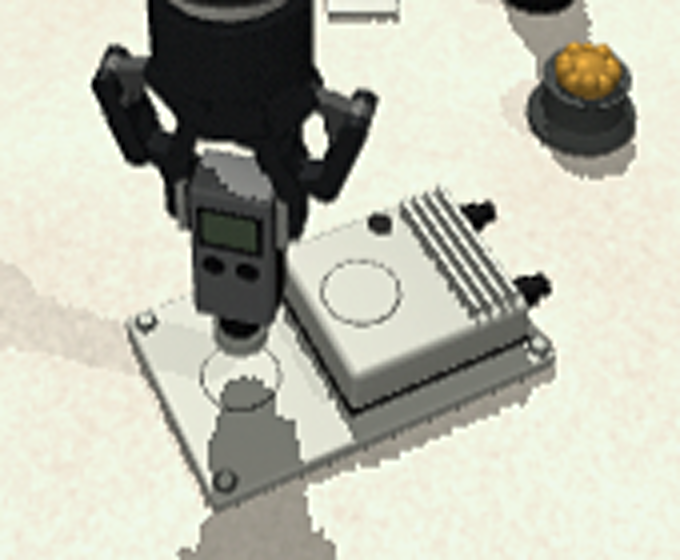

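The side view shows the gauge upright with its foot at (241,337), right over the flange circle at (241,377); the deck circle is at (361,292). I cross-check the circles from this camera.

```bash
python3 - <<'E'
from h import *
im,d,c=load('side')
B=lambda x,y,z:pt(c,d,180+(x+.5)/4-.5,220+(y+.5)/4-.5,z)
print(B(241,377,.012),B(361,292,.044))
E
python3 -m handwheel '[{"fingers":1,"dp":[-0.3,0,1],"angular":[0,-0.1,0.4]},{"fingers":1,"dp":[-0.4,0,2],"angular":[0,-0.1,0.4]},{"fingers":1,"dp":[-0.4,0,2.7],"angular":[0,-0.1,0.4]},{"fingers":1,"dp":[-0.4,0,2.7],"angular":[0,-0.1,0.4]}]'; python3 mv.py .4955 -.296 .1205 65 0
```

```text
[ 0.49662787 -0.29661945  0.012     ] [ 0.56801364 -0.27612662  0.044     ]
clock: 13.78
ee_pos: [0.4949, -0.297, 0.1229]
ee_rot: [0.0, 0.844, 0.537, -0.0]
ft_force: [0.8, -0.6, -1.5]
finger_gap: 0.0436
grasp_force: 61.6
t 13.775 p [ 494.94 -296.99  122.9 ] z [-0. -0. -1.] x [ 0.42  0.91 -0.  ] F [ 0.8  -0.6  -1.47] gap 43.57260333854127 q [ 0.88  0.54 -0.59  1.87  0.39  0.85 -0.34]
dp [0.11 0.01 0.24] ang [-0.    0.04 -0.1 ] zdir [ 0.  0. -1.]
```

```bash
python3 -m handwheel '[{"fingers":1,"dp":[0.1,0,0.1],"angular":[0,0,0]},{"fingers":1,"dp":[0.1,0,0.2],"angular":[0,0,0]},{"fingers":1,"dp":[0.1,0,0.25],"angular":[0,0,0]},{"fingers":1,"dp":[0.1,0,0.25],"angular":[0,0,0]}]'; python3 -m handwheel '[{"fingers":1,"dp":[0,0,0.05],"angular":[0,0,0]},{"fingers":1,"dp":[0,0,0.05],"angular":[0,0,0]}]'
```

```text
clock: 14.28
ee_pos: [0.4959, -0.2964, 0.1214]
ee_rot: [0.001, 0.844, 0.537, 0.0]
ft_force: [-0.0, -0.6, -1.6]
finger_gap: 0.0434
grasp_force: 61.6
clock: 14.52
ee_pos: [0.4958, -0.2964, 0.1208]
ee_rot: [0.001, 0.844, 0.536, -0.0]
ft_force: [-0.2, 0.2, -2.4]
finger_gap: 0.0432
grasp_force: 61.6
```

```bash
python3 -m handwheel '[{"fingers":1,"dp":[0,0,0.06],"angular":[0,0,0]},{"fingers":1,"dp":[0,0,0.06],"angular":[0,0,0]}]'; python3 -m handwheel '[{"fingers":1,"dp":[0,0,0.06],"angular":[0,0,0]},{"fingers":1,"dp":[0,0,0.06],"angular":[0,0,0]}]'
```

```text
clock: 14.78
ee_pos: [0.4959, -0.2963, 0.1205]
ee_rot: [0.001, 0.844, 0.537, -0.0]
ft_force: [-1.9, -0.0, 2.5]
finger_gap: 0.0434
grasp_force: 62.1
clock: 15.02
ee_pos: [0.496, -0.2963, 0.1205]
ee_rot: [0.001, 0.844, 0.537, -0.0]
ft_force: [-3.1, 0.7, 8.0]
finger_gap: 0.0435
grasp_force: 62.8
```

In contact at about 10 N, with TCP height exactly as expected (120.5 mm). I hold here.

```bash
python3 -m handwheel '[{"fingers":1,"dp":[0,0,0],"angular":[0,0,0]},{"fingers":1,"dp":[0,0,0],"angular":[0,0,0]},{"fingers":1,"dp":[0,0,0],"angular":[0,0,0]},{"fingers":1,"dp":[0,0,0],"angular":[0,0,0]},{"fingers":1,"dp":[0,0,0],"angular":[0,0,0]}]';python3 -m handwheel '[{"fingers":1,"dp":[0,0,0],"angular":[0,0,0]},{"fingers":1,"dp":[0,0,0],"angular":[0,0,0]},{"fingers":1,"dp":[0,0,0],"angular":[0,0,0]},{"fingers":1,"dp":[0,0,0],"angular":[0,0,0]},{"fingers":1,"dp":[0,0,0],"angular":[0,0,0]}]' | grep -E 'clock|force|pos'; python3 -m handwheel '[{"fingers":1,"dp":[0,0,-0.5],"angular":[0,0,0]},{"fingers":1,"dp":[0,0,-3],"angular":[0,0,0]},{"fingers":1,"dp":[0,0,-6],"angular":[0,0,0]},{"fingers":1,"dp":[0,0,-6],"angular":[0,0,0]}]'; python3 mv.py .567 -.2765 .18 65 0
```

```text
clock: 15.65
ee_pos: [0.496, -0.2963, 0.1204]
ee_rot: [0.001, 0.844, 0.537, -0.0]
ft_force: [-3.5, 0.7, 8.0]
finger_gap: 0.0431
grasp_force: 62.8
clock: 16.27
ee_pos: [0.496, -0.2963, 0.1205]
ft_force: [-3.7, 0.5, 7.5]
grasp_force: 62.8
clock: 16.77
ee_pos: [0.4974, -0.2968, 0.1817]
ee_rot: [0.003, 0.844, 0.536, 0.001]
ft_force: [0.5, 0.0, -2.1]
finger_gap: 0.0434
grasp_force: 61.8
t 16.775 p [ 497.37 -296.79  181.66] z [ 0.01 -0.   -1.  ] x [ 0.42  0.91 -0.  ] F [ 0.53  0.03 -2.13] gap 43.39732713377418 q [ 0.91  0.47 -0.62  1.83  0.33  0.95 -0.29]
dp [4.79 5.44 0.19] ang [ 0.36  0.07 -0.11] zdir [ 0.  0. -1.]
```

```bash
python3 -m handwheel '[{"fingers":1,"dp":[2,2.5,0],"angular":[0.4,0,0]},{"fingers":1,"dp":[4.8,5.4,0.2],"angular":[0.4,0,0]},{"fingers":1,"dp":[4.8,5.4,1],"angular":[0.4,0,0]},{"fingers":1,"dp":[4.8,5.4,2.2],"angular":[0.4,0,0]},{"fingers":1,"dp":[4.8,5.4,2.2],"angular":[0.4,0,0]}]'; python3 mv.py .567 -.2765 .1535 65 0
```

```text
clock: 17.4
ee_pos: [0.5628, -0.2763, 0.1554]
ee_rot: [-0.004, 0.844, 0.536, -0.003]
ft_force: [0.5, -0.6, -2.7]
finger_gap: 0.043
grasp_force: 61.9
t 17.4 p [ 562.81 -276.28  155.39] z [-0.01  0.   -1.  ] x [ 0.43  0.91 -0.  ] F [ 0.47 -0.65 -2.68] gap 43.04524318143115 q [ 0.79  0.57 -0.6   1.72  0.38  0.97 -0.39]
dp [0.16 0.39 0.18] ang [-0.55  0.11 -0.17] zdir [ 0.  0. -1.]
```

```bash
python3 -m handwheel '[{"fingers":1,"dp":[0,0,0],"angular":[0,0,0]},{"fingers":1,"dp":[0,0,0],"angular":[0,0,0]}]' >/dev/null; python3 mv.py .567 -.2765 .1525 65 0
```

```text
t 17.65 p [ 565.02 -276.15  158.07] z [-0.  0. -1.] x [ 0.42  0.91 -0.  ] F [ 0.48 -0.23 -0.62] gap 43.57942869399088 q [ 0.79  0.57 -0.6   1.72  0.38  0.98 -0.39]
dp [0.05 0.2  0.56] ang [-0.27  0.07 -0.14] zdir [ 0.  0. -1.]
```

```bash
python3 -m handwheel '[{"fingers":1,"dp":[0,0.2,0.2],"angular":[-0.2,0,0]},{"fingers":1,"dp":[0,0.2,0.4],"angular":[-0.2,0,0]},{"fingers":1,"dp":[0,0.2,0.45],"angular":[-0.2,0,0]},{"fingers":1,"dp":[0,0.2,0.45],"angular":[-0.2,0,0]}]'; python3 mv.py .567 -.2765 .1525 65 0
```

```text
clock: 18.15
ee_pos: [0.5669, -0.2765, 0.153]
ee_rot: [-0.001, 0.844, 0.537, -0.001]
ft_force: [-0.3, -0.5, -2.1]
finger_gap: 0.0434
grasp_force: 61.9
t 18.15 p [ 566.85 -276.51  153.04] z [-0.  0. -1.] x [ 0.42  0.91 -0.  ] F [-0.33 -0.54 -2.11] gap 43.38238500758805 q [ 0.79  0.58 -0.6   1.72  0.38  0.97 -0.4 ]
dp [0.01 0.01 0.05] ang [-0.12  0.06 -0.1 ] zdir [ 0.  0. -1.]
```

```bash
python3 -m handwheel '[{"fingers":1,"dp":[0,0,0.06],"angular":[-0.1,0,0]},{"fingers":1,"dp":[0,0,0.06],"angular":[-0.1,0,0]}]'; python3 -m handwheel '[{"fingers":1,"dp":[0,0,0.06],"angular":[0,0,0]},{"fingers":1,"dp":[0,0,0.06],"angular":[0,0,0]}]'
```

```text
clock: 18.4
ee_pos: [0.5669, -0.2765, 0.1526]
ee_rot: [0.0, 0.844, 0.537, -0.0]
ft_force: [-0.1, 0.0, -1.4]
finger_gap: 0.0434
grasp_force: 62.2
clock: 18.65
ee_pos: [0.567, -0.2765, 0.1525]
ee_rot: [0.0, 0.844, 0.537, -0.0]
ft_force: [-2.3, 0.0, 5.5]
finger_gap: 0.0436
grasp_force: 62.7
```

```bash
python3 -m handwheel '[{"fingers":1,"dp":[0,0,0.02],"angular":[0,0,0]},{"fingers":1,"dp":[0,0,0.02],"angular":[0,0,0]},{"fingers":1,"dp":[0,0,0.02],"angular":[0,0,0]},{"fingers":1,"dp":[0,0,0.02],"angular":[0,0,0]},{"fingers":1,"dp":[0,0,0.02],"angular":[0,0,0]}]';python3 -m handwheel '[{"fingers":1,"dp":[0,0,0],"angular":[0,0,0]},{"fingers":1,"dp":[0,0,0],"angular":[0,0,0]},{"fingers":1,"dp":[0,0,0],"angular":[0,0,0]},{"fingers":1,"dp":[0,0,0],"angular":[0,0,0]},{"fingers":1,"dp":[0,0,0],"angular":[0,0,0]}]' | grep -E 'clock|force|pos'; python3 -m handwheel '[{"fingers":1,"dp":[0,0,-0.5],"angular":[0,0,0]},{"fingers":1,"dp":[0,0,-3],"angular":[0,0,0]},{"fingers":1,"dp":[0,0,-6],"angular":[0,0,0]},{"fingers":1,"dp":[0,0,-6],"angular":[0,0,0]}]'; python3 mv.py .521 .0215 .21 95.7 0
```

```text
clock: 19.27
ee_pos: [0.567, -0.2765, 0.1525]
ee_rot: [0.0, 0.844, 0.537, -0.001]
ft_force: [-2.3, 0.8, 6.6]
finger_gap: 0.0435
grasp_force: 63.0
clock: 19.9
ee_pos: [0.567, -0.2765, 0.1525]
ft_force: [-3.7, 1.0, 6.9]
grasp_force: 63.0
clock: 20.4
ee_pos: [0.5685, -0.2769, 0.2139]
ee_rot: [0.002, 0.844, 0.536, 0.001]
ft_force: [0.1, 0.0, -3.2]
finger_gap: 0.0435
grasp_force: 62.2
t 20.4 p [ 568.5  -276.87  213.93] z [ 0. -0. -1.] x [ 0.42  0.91 -0.  ] F [ 0.06  0.03 -3.17] gap 43.46482442676494 q [ 0.81  0.51 -0.62  1.67  0.34  1.06 -0.36]
dp [ 25.   -16.96   0.3 ] ang [  0.25   0.11 -30.81] zdir [ 0.  0. -1.]
```

```bash
python3 -m handwheel '[{"fingers":1,"dp":[4,-2.7,0],"angular":[0.2,0,-5]},{"fingers":1,"dp":[9,-6.1,0],"angular":[0.2,0,-11]},{"fingers":1,"dp":[14,-9.5,0],"angular":[0.2,0.1,-17]},{"fingers":1,"dp":[19,-12.9,0.3],"angular":[0.2,0.1,-24]},{"fingers":1,"dp":[23,-15.6,0.3],"angular":[0.2,0.1,-28]}]' >/dev/null; python3 mv.py .5205 .0225 .15 95.7 0
```

```text
t 21.025 p [521.78   0.29 207.27] z [-0.01  0.   -1.  ] x [-0.06  1.    0.  ] F [ 0.26 -0.39 -0.94] gap 43.58348403358455 q [ 0.56  0.4  -0.84  1.92  0.35  0.99 -0.38]
dp [2.21 0.02 5.73] ang [-0.29 -0.14 -2.55] zdir [ 0.  0. -1.]
```

```bash
python3 -m handwheel '[{"fingers":1,"dp":[1.4,0,1],"angular":[-0.3,-0.1,-2.5]},{"fingers":1,"dp":[2.2,0,3],"angular":[-0.3,-0.1,-2.5]},{"fingers":1,"dp":[2.2,0,5],"angular":[-0.3,-0.1,-2.5]},{"fingers":1,"dp":[2.2,0,5.7],"angular":[-0.3,-0.1,-2.5]},{"fingers":1,"dp":[2.2,0,5.7],"angular":[-0.3,-0.1,-2.5]}]' >/dev/null; python3 mv.py .5205 .0225 .121 95.7 0
```

```text
t 21.65 p [521.64  19.16 150.75] z [ 0.  0. -1.] x [-0.09  1.    0.  ] F [ 0.43  0.25 -1.04] gap 43.465064456461185 q [ 0.49  0.47 -0.8   1.97  0.44  0.88 -0.46]
dp [ 0.34 -0.08  2.98] ang [ 0.01 -0.01 -0.37] zdir [ 0.  0. -1.]
```

```bash
python3 -m handwheel '[{"fingers":1,"dp":[0.3,-0.1,1],"angular":[0,0,-0.3]},{"fingers":1,"dp":[0.3,-0.1,2.2],"angular":[0,0,-0.3]},{"fingers":1,"dp":[0.3,-0.1,2.9],"angular":[0,0,-0.3]},{"fingers":1,"dp":[0.3,-0.1,2.9],"angular":[0,0,-0.3]},{"fingers":1,"dp":[0.3,-0.1,2.9],"angular":[0,0,-0.3]}]' >/dev/null; python3 mv.py .5205 .0225 .1185 95.7 0
```

```text
t 22.275 p [520.87  22.99 122.69] z [ 0.  0. -1.] x [-0.1  1.   0. ] F [-0.45 -0.2  -1.38] gap 43.272082168847966 q [ 0.46  0.51 -0.78  1.99  0.48  0.83 -0.5 ]
dp [-0.05 -0.04  0.42] ang [ 0.11 -0.   -0.  ] zdir [ 0.  0. -1.]
```

```bash
python3 -m handwheel '[{"fingers":1,"dp":[0,0,0.2],"angular":[0.1,0,0]},{"fingers":1,"dp":[0,0,0.35],"angular":[0.1,0,0]},{"fingers":1,"dp":[0,0,0.4],"angular":[0.1,0,0]},{"fingers":1,"dp":[0,0,0.4],"angular":[0.1,0,0]}]'; python3 -m handwheel '[{"fingers":1,"dp":[0,0,0.05],"angular":[0,0,0]},{"fingers":1,"dp":[0,0,0.05],"angular":[0,0,0]}]'
```

```text
clock: 22.78
ee_pos: [0.5207, 0.0229, 0.1186]
ee_rot: [-0.0, 0.671, 0.741, 0.0]
ft_force: [-0.1, -0.2, -1.9]
finger_gap: 0.0435
grasp_force: 62.3
clock: 23.02
ee_pos: [0.5208, 0.023, 0.1185]
ee_rot: [0.0, 0.671, 0.741, -0.0]
ft_force: [-3.0, -1.3, 5.8]
finger_gap: 0.0438
grasp_force: 62.8
```

On the plate. I release, retreat straight up and check.

```bash
python3 -m handwheel '[{"fingers":1,"dp":[0,0,-0.06],"angular":[0,0,0]},{"fingers":0.3,"dp":[0,0,-0.06],"angular":[0,0,0]},{"fingers":0,"dp":[0,0,-0.06],"angular":[0,0,0]},{"fingers":0,"dp":[0,0,-0.06],"angular":[0,0,0]},{"fingers":0,"dp":[0,0,-0.06],"angular":[0,0,0]}]'; python3 -m handwheel '[{"fingers":0,"dp":[0,0,-3],"angular":[0,0,0]},{"fingers":0,"dp":[0,0,-8],"angular":[0,0,0]},{"fingers":0,"dp":[0,0,-14],"angular":[0,0,0]},{"fingers":0,"dp":[0,0,-20],"angular":[0,0,0]},{"fingers":0,"dp":[0,0,-20],"angular":[0,0,0]}]';  python3 mv.py .53 -.2 .33 70 0 | tail -1
```

```text
clock: 23.65
ee_pos: [0.5207, 0.0229, 0.1186]
ee_rot: [-0.0, 0.671, 0.741, 0.0]
ft_force: [0.8, 0.3, -0.6]
finger_gap: 0.0858
grasp_force: 0.0
clock: 24.28
ee_pos: [0.5231, 0.0239, 0.3235]
ee_rot: [0.003, 0.671, 0.741, 0.003]
ft_force: [0.4, -0.7, -0.3]
finger_gap: 0.0855
grasp_force: 0.0
dp [-22.35  -1.53  -0.64] ang [ 0.52 -0.05 25.69] zdir [ 0.  0. -1.]
```

```bash
python3 -m handwheel '[{"fingers":0,"dp":[-22,0,0],"angular":[0,0,0]},{"fingers":0,"dp":[-22,0,0],"angular":[0,0,0]},{"fingers":0,"dp":[-22,0,0],"angular":[0,0,0]},{"fingers":0,"dp":[-22,0,0],"angular":[0,0,0]},{"fingers":0,"dp":[-22,0,0],"angular":[0,0,0]}]'
python3 - <<'E'
from h import *
im,d,c=grab('top')
R=cv2.Rodrigues(np.array(c['rvec']))[0]; t=np.array(c['tvec'])
vv,uu=np.mgrid[0:384,0:512]; W=(np.stack([(uu-c['cx'])/c['fx']*d,(vv-c['cy'])/c['fy']*d,d],-1)-t)@R
s=(abs(W[...,0]-.52)<.05)&(abs(W[...,1]-.02)<.05)&(W[...,2]>.12)&(W[...,2]<.16)
q=W[s];print(len(q),q.mean(0) if len(q) else 0)
if len(q):print(cv2.minAreaRect((q[:,:2]*1000).astype(np.float32)))
im,d,c=grab('side')
cv2.imwrite('pics/s5.png',cv2.resize(cv2.convertScaleAbs(im[:,:,::-1],alpha=1.2),(800,600),interpolation=cv2.INTER_CUBIC))
E
```

```text
clock: 24.9
ee_pos: [0.5416, -0.1997, 0.3168]
ee_rot: [-0.001, 0.673, 0.739, -0.001]
ft_force: [0.7, 0.3, -0.6]
finger_gap: 0.0851
grasp_force: 0.0
203 [0.51931724 0.0233495  0.13888776]
((519.4798583984375, 22.920591354370117), (44.23393249511719, 30.947959899902344), 5.909505844116211)
```

View pics/s5.png

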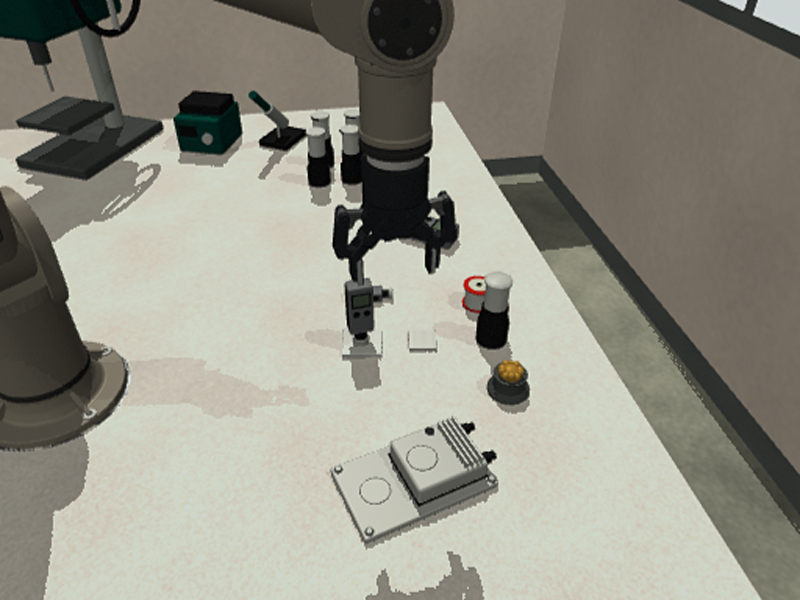

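The gauge stands upright on the large plate at (362,310), the arm is clear of it, and the bystanders are where they started.

```bash
python3 -c "
from station import order
print(order.job_done())"
```

```text
the job is handed in; nothing more can be done
None
```

The job is handed in, at about 25 s of the 72 s allowed: the gauge was zeroed, held still for over a second in the flange circle and then the deck circle at about 10 N or less, and stood back on the large zero plate, released, with the bystanders undisturbed.

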